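# Seat the cork left standing high

### The job

In the wooden tray, one amber bottle has been left with its cork standing high out of its neck. Press that cork gently straight down with the fingertips until it is fully home, showing as little above the glass as the corks of the other bottles, then draw the hand well clear above it. Leave the bottle standing where it is, do not lift it, and touch none of the other bottles or the things on the counter.

Things in the scene. Friction and masses are not known exactly. Their poses are not given: they have to be found in the camera images.
- open_bottle: the bottle to work on: small amber glass bottle with paper label and a cork standing 20 to 23 mm out of its mouth. Loose in the tray, about 90 to 180 g. Body 46 mm across, 60 mm high to the shoulder; neck 24 mm, lip 27 mm across with its top 88 mm above the underside. Origin: centre of the underside, z up. It stands in any of six places in the tray (2 rows of 3, about 80 mm apart).
- stopper_top (a point): centre of the top face of that high-standing cork, a plain cork cylinder 19 mm across with a flat top; at the start 108 to 111 mm above the bottle's underside, fully home 96 mm above it (8 mm of cork left showing). Moves with the cork.
- stopper (a joint): how far the cork is pushed down into the neck, m: 0 stands 23 mm out of the mouth, 0.015 fully home against a hard stop; starts at 0 to 0.003. It slides straight down along the bottle's axis against about 4 N of friction and stays where it is left; there is no spring.
- bottle_b: small amber bottle of the same shape and size as open_bottle, its cork already home (top of cork 96 mm above the underside). Origin: centre of the underside. To be left alone.
- bottle_c: another such small amber bottle with its cork home, as bottle_b. To be left alone.
- tall_bottle: larger amber bottle, 54 mm across, lip 112 mm high, its cork home (cork top 120 mm above the underside, 8 mm showing). Origin: centre of the underside. To be left alone.
- dropper_bottle: slim amber bottle, 40 mm across, with black collar and rubber dropper bulb, 108 mm high in all. Origin: centre of the underside. To be left alone.
- capped_bottle: small amber bottle, 46 mm across, with a white screw cap 31 mm across, 92 mm high in all. Origin: centre of the underside. To be left alone.
- tray: shallow open wooden tray, fixed, 200 mm (its x) by 270 mm (its y), rim 22 mm high, floor 6 mm thick; holds the six bottles. Origin: centre of the underside.
- mortar: white ceramic bowl, 100 mm across, 65 mm high, loose on the counter to the robot's left. Origin: centre of the underside. To be left alone.
- spoon: steel spoon 190 mm long lying on the counter to the robot's right. To be left alone.
- pill_jar: amber jar with white lid, 60 mm across, 75 mm high, on the counter to the robot's left. Origin: centre of the underside. To be left alone.
Mind the look-alikes: they are no part of the job. What is shaped like the open_bottle but purple or red is not meant.

How it is judged:
On the way:
1. the fingers have pressed the high cork home (less than 2 mm short of its stop) (value of joint stopper above 0.013 m and contact force between the fingers and open_bottle above 0.3 N), for 0.02 s.
At the end, for the whole second after the job is handed in: The cork is less than 2 mm short of its stop; its bottle stands upright (within 0.1 rad), at rest, within 15 mm of where it stood; the TCP is more than 70 mm from the cork's top and more than 140 mm above the bottle's underside; no other bottle or loose thing has moved 10 mm (value of joint stopper above 0.013 m and angle between open_bottle's own z axis and vertical below 0.1 rad and distance of open_bottle from where it was at the start of the episode below 0.015 m and linear speed of open_bottle below 0.02 m/s and distance between the grasp point and stopper_top above 0.07 m and z of the grasp point in the frame of open_bottle above 0.14 m and distance of each of bottle_b, bottle_c, tall_bottle, dropper_bottle, capped_bottle, mortar, spoon, pill_jar from where it was at the start of the episode below 0.01 m); the robot touches nothing.
It fails at once if another bottle or a thing on the counter is touched (over 1 N) (contact force between any of the fingers, the arm and bottle_b above 1 N or contact force between any of the fingers, the arm and bottle_c above 1 N or contact force between any of the fingers, the arm and tall_bottle above 1 N or contact force between any of the fingers, the arm and dropper_bottle above 1 N or contact force between any of the fingers, the arm and capped_bottle above 1 N or contact force between any of the fingers, the arm and mortar above 1 N or contact force between any of the fingers, the arm and spoon above 1 N or contact force between any of the fingers, the arm and pill_jar above 1 N).
It fails at once if another bottle or a thing on the counter is moved 10 mm or more (distance of any of bottle_b, bottle_c, tall_bottle, dropper_bottle, capped_bottle, mortar, spoon, pill_jar from where it was at the start of the episode above 0.01 m).
It fails at once if the bottle or its cork is pressed harder than 25 N (contact force between any of the fingers, the arm and open_bottle above 25 N).
It fails at once if the bottle is lifted (6 mm), shifted (15 mm) or tipped (0.25 rad) (z of open_bottle in the frame of tray above 0.012 m or distance of open_bottle from where it was at the start of the episode above 0.015 m or angle between open_bottle's own z axis and vertical above 0.25 rad).
It also fails if it takes over 32 s, if anything falls off the work surface, if the arm or the gripper's body presses on something with over 40 N, if the wrist force passes 120 N, or if a joint passes its speed limit or range.

### The arm

A 6-joint arm with a two-finger parallel gripper is mounted at the origin on the work surface. World frame = base frame: x ahead of the robot, y to its left, z up, the work surface at z = 0. Lengths are in m, angles in rad, forces in N, time in s.
With the tool pointing down it reaches from about 0.2 to 0.875 m from the base axis. Payload 3.4 kg.
Tool frame: the origin (TCP) lies between the finger pads, 19 mm behind the fingertips; this is the grasp point; z points along the fingers, y is the line along which they close (so a half turn about z gives the same grasp; the last joint's range is limited). The gripper opens to 94 mm and grips with 3 to 60 N. Pads are 16 mm wide; open, the fingers measure 119 mm over their backs; the gripper's body (75 mm by 177 mm) begins 78 mm behind the grasp point.
Start: joints at [1.226, 0.276, 1.505, -0, 1.361, -0.121], TCP at [0.128, 0.561, 0.224] pointing down, gripper open.
Joint ranges: [-2.89, 2.89], [-0.75, 2.08], [0.22, 2.7], [-1.18, 4.32], [0.11, 2.71], [-2.7, 2.7]. Speed limits (rad/s): [2.57, 2.57, 3.14, 3.14, 3.14, 3.14].

### API

Orientations are given as a unit quaternion [w, x, y, z].
In Python, from bench import manip gives the robot as it stands. The module is installed in compiled form; this text tells all that it offers.
- The arm moves only by the shell command python3 -m inch 'ROWS' [FORCE]. ROWS is JSON, a list of rows, each a list of 7 numbers: the shift along the tool's x, y, z in mm, then the turn, a rotation vector about the tool's x, y, z in rad, then the opening, from 0 (shut) to 1 (fully open). In form: [[x, y, z, wx, wy, wz, fingers], ...]. A call has exactly 8 rows; each row shifts and turns the commanded pose from where the row before left it, along the tool's axes as they then stand; what a row does not reach is not made up. A row lasts 1/12 s, in which the tool goes at most 41.7 mm and 7.16 degrees, less where a joint would pass 70% of its speed; a pose out of reach is approached as far as the arm can. A call with a gripper value outside its range is refused whole. The fingers move at their own pace and stop on an object; FORCE is the grip in N (left out, the last holds). Time passes only in rows, so rows that do not move let the fingers close, or fill a call up. It gives the time, the measured TCP pose, the force, the opening and the grip force at its end, in the units of the state.
- manip.read_state(): the state, without advancing time (a new reading comes with each control period).
- manip.grab_frame(name): name is "scene" or "side" or "wrist"; returns a dict with "img" (384x512x3 uint8, red, green, blue), "K" (3x3 intrinsics, pixels), "k1" (the pictures are not rectified: a ray, as slopes to the right and down, at radius r is drawn at 1 + k1 r^2 times it, then the intrinsics apply), "cam_to_world" (4x4, takes a point from camera to world coordinates). Camera axes: x right, y up, looking along -z (the intrinsics and any distortion apply to the point x, -y, -z); pixel columns grow to the right and rows downward; lengths in m; the calibration is good to about 2 mm. A picture is of the moment at which its call begins. There is no depth.
- manip.job_done(): hands the job in; it is judged then, once.
The state is a dict: "time_s": time; "joints": joint angles; "joint_velocities": joint speeds; "effort": joint torques, N m; "eef_pos": TCP position; "ee_rot": TCP orientation; "ft_force": force on the tool from outside, world axes, zero at the start; "moment": the same for the moment, N m; "gripper_width": finger opening in m; "grip_force": force on a finger pad.
Only numpy, scipy, OpenCV 4.12 (cv2) and the standard library are available. Lean on these libraries where they do the work, as an engineer would, in place of code of your own. Each camera call takes 0.05 s, during which the arm holds its last target. There are 200 camera calls.

## Working session

There is one attempt and no reset: what is moved stays moved. The work goes in short steps, Python scripts to look and compute and a shell command to move; the robot and the scene stay as the last step left them, time stands still between calls to the robot, and variables do not carry over. Pictures are saved under pics/ and viewed, at most 10 in all, crops included, and the job is handed in when it is done.

```bash
mkdir -p pics; cat > h.py <<'E'
import numpy as np, cv2
from bench import manip
def ray(f,u,v):
    K=np.array(f["K"]);p=cv2.undistortPoints(np.array([[[u,v]]],float),K,np.array([f["k1"],0,0,0,0.]))[0,0]
    T=np.array(f["cam_to_world"]);d=T[:3,:3]@np.array([p[0],-p[1],-1]);return T[:3,3],d/np.linalg.norm(d)
def onz(f,u,v,z):
    o,d=ray(f,u,v);return o+d*(z-o[2])/d[2]
def two(r1,r2):
    (o1,d1),(o2,d2)=r1,r2
    A=np.c_[d1,-d2];t=np.linalg.lstsq(A,o2-o1,rcond=None)[0]
    a,b=o1+t[0]*d1,o2+t[1]*d2;return (a+b)/2,np.linalg.norm(a-b)
E
python3 - <<'E'
from h import *
import pickle
fs={n:manip.grab_frame(n) for n in("scene","side","wrist")}
pickle.dump(fs,open("f0.pkl","wb"))
a=[cv2.cvtColor(fs[n]["img"],cv2.COLOR_RGB2BGR) for n in fs]
for n,i in zip(fs,a): cv2.imwrite(f"pics/{n}0.png",i)
for n in fs: print(n,np.round(fs[n]["cam_to_world"],3).tolist(),fs[n]["k1"],np.array(fs[n]["K"])[0,0])
s=manip.read_state();print(s["time_s"],s["eef_pos"],s["ee_rot"],s["gripper_width"])
E
```

```text
scene [[0.014, -0.654, 0.756, 1.622], [1.0, -0.001, -0.02, -0.048], [0.014, 0.756, 0.654, 1.028], [0.0, 0.0, 0.0, 1.0]] -0.0966909116984941 402.3425729204725
side [[0.999, 0.043, -0.026, 0.494], [-0.049, 0.74, -0.67, -0.983], [-0.01, 0.671, 0.742, 1.184], [0.0, 0.0, 0.0, 1.0]] 0.030448225559259603 495.834678327058
wrist [[0.221, -0.949, -0.224, 0.063], [0.975, 0.215, 0.052, 0.575], [-0.001, -0.23, 0.973, 0.384], [0.0, 0.0, 0.0, 1.0]] -0.07428441802933339 335.32263328033576
0.15 [0.12749244 0.56027632 0.22361598] [-1.61794260e-04  1.11682348e-01  9.93743717e-01 -6.72264663e-04] 0.09409233238665721
```

View pics/scene0.png

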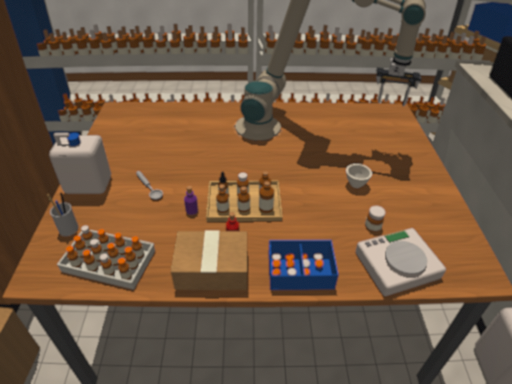

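View pics/side0.png

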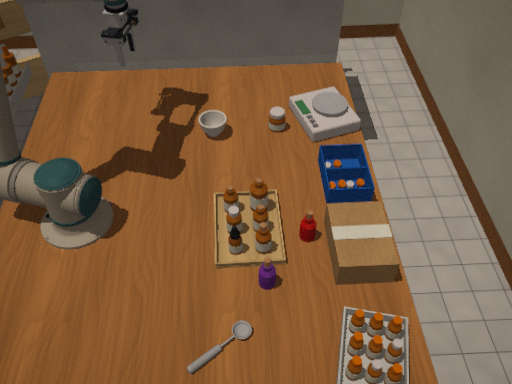

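The scene view shows the tray at about (245,200) px and the side view at about (250,228), with six bottles in it. A purple look-alike stands at (267,275) and a red one at (308,228) in the side view, both outside the tray. Next I'll enlarge the tray in both views.

```bash
python3 - <<'E'
from h import *
a=cv2.imread("pics/scene0.png")[165:235,195:295];b=cv2.imread("pics/side0.png")[170:275,205:295]
a=cv2.resize(a,(400*1,280),interpolation=cv2.INTER_CUBIC)
a=cv2.resize(cv2.imread("pics/scene0.png")[165:235,200:290],None,fx=4.4,fy=4.4,interpolation=cv2.INTER_CUBIC)
b=cv2.resize(b,None,fx=4.4,fy=4.4,interpolation=cv2.INTER_CUBIC)
h=max(a.shape[0],b.shape[0]);a=cv2.copyMakeBorder(a,0,h-a.shape[0],0,0,0)
b=cv2.copyMakeBorder(b,0,h-b.shape[0],0,0,0)
cv2.imwrite("pics/crop1.png",np.hstack([a,b]))
E
```

```text
(no output)
```

View pics/crop1.png

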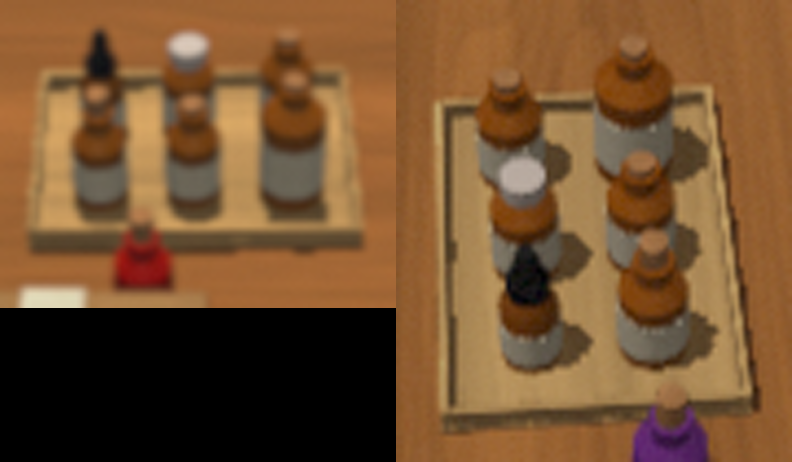

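The tray holds, by side-view pixel: corked small bottles at (230,188), (261,206) and (263,224), the tall bottle at (259,181), the white cap at (234,210) and the dropper at (235,232). The bottle at side (263,224), scene (222,186), shows a long cork above its lip, so it looks like the one meant. I'll check this by triangulating the cork tops.

```bash
python3 - <<'E'
from h import *
import pickle
fs=pickle.load(open("f0.pkl","rb"));S,D=fs["scene"],fs["side"]
def crop(c,s): # crop px -> two-view point
    return two(ray(S,200+c[0]/4.4-.4,165+c[1]/4.4-.4),ray(D,205+(s[0]-396)/4.4-.4,170+s[1]/4.4-.4))
for n,c,s in [("cand",(98,90),(654,238)),("b",(192,102),(642,159)),("c",(288,40),(507,78)),("tall",(294,80),(634,45)),("cap",(189,42),(523,172)),("drop",(99,33),(527,248))]:
    p,g=crop(c,s);print(n,p.round(4),round(g,4))
for n,q in dict(bl=(442,100),tr=(714,88),br=(752,405),fl=(445,415)).items():
    print(n,onz(D,205+(q[0]-396)/4.4,170+q[1]/4.4,.022).round(3))
E
```

```text
cand [ 0.5581 -0.1355  0.1144] 0.0004
b [ 0.5559 -0.0604  0.1011] 0.0028
c [0.4697 0.0199 0.0962] 0.0049
tall [0.5554 0.0204 0.1241] 0.003
cap [ 0.4777 -0.064   0.0985] 0.0013
drop [ 0.4794 -0.1376  0.1104] 0.0035
bl [0.421 0.071 0.022]
tr [0.617 0.071 0.022]
br [ 0.618 -0.202  0.022]
fl [ 0.423 -0.199  0.022]
```

The candidate's cork top is at z 0.114, against 0.101 and 0.096 for the other two corked small bottles, where 0.102 is fully home. This confirms it as the open bottle at (0.558, -0.136). It also agrees with the tray grid, which has rows near x 0.48 and 0.56 and a y spacing of about 78 mm. I'll move above it with the fingers closing.

```bash
python3 -m inch '[[-24,-24,0,0,0,0,0],[-24,-24,0,0,0,0,0],[-24,-24,0,0,0,0,0],[-24,-24,0,0,0,0,0],[-24,-24,0,0,0,0,0],[-24,-24,0,0,0,0,0],[-24,-24,0,0,0,0,0],[-24,-24,0,0,0,0,0]]' 10 && python3 -m inch '[[-24,-24,0,0,0,0,0],[-24,-24,0,0,0,0,0],[-24,-24,0,0,0,0,0],[-24,-24,0,0,0,0,0],[-24,-24,0,0,0,0,0],[-24,-24,0,0,0,0,0],[-24,-24,0,0,0,0,0],[-24,-24,0,0,0,0,0]]'
```

```text
time_s: 0.82
eef_pos: [0.2725, 0.3293, 0.2241]
ee_rot: [-0.0, 0.111, 0.994, -0.0]
ft_force: [1.6, 0.5, -0.1]
gripper_width: 0.0438
grip_force: 0.0
time_s: 1.48
eef_pos: [0.4172, 0.0994, 0.2242]
ee_rot: [0.0, 0.112, 0.994, 0.0]
ft_force: [0.4, -0.5, -0.4]
gripper_width: 0.0002
grip_force: 0.0
```

```bash
python3 -m inch '[[-24,-24,0,0,0,0,0],[-24,-24,0,0,0,0,0],[-24,-24,0,0,0,0,0],[-24,-24,0,0,0,0,0],[-24,-24,0,0,0,0,0],[0,0,0,0,0,0,0],[0,0,0,0,0,0,0],[0,0,0,0,0,0,0]]'; python3 - <<'E'
from h import *
import pickle
fs={n:manip.grab_frame(n) for n in("wrist",)};s=manip.read_state()
pickle.dump((fs,s),open("f1.pkl","wb"))
cv2.imwrite("pics/w1.png",cv2.cvtColor(fs["wrist"]["img"],cv2.COLOR_RGB2BGR))
print(s["time_s"],s["eef_pos"],s["ee_rot"],s["gripper_width"],s["ft_force"])
E
```

```text
time_s: 2.15
eef_pos: [0.5064, -0.0422, 0.2237]
ee_rot: [-0.001, 0.112, 0.994, 0.0]
ft_force: [0.2, 1.2, -1.1]
gripper_width: 0.0008
grip_force: 0.0
2.2 [ 0.50628749 -0.04167562  0.22395128] [-6.99367466e-04  1.11458264e-01  9.93768781e-01  4.20000733e-04] 0.0007392626892492748 [0.14181885 0.19397222 0.07969252]
```

View pics/w1.png

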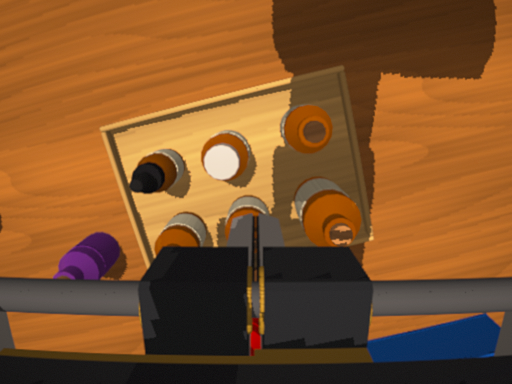

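The wrist view shows the fingers shut, with the target bottle at about (183,232) partly hidden by the gripper. I'll square the tool to the world axes and back off along x so the wrist camera sees the cork from two places.

```bash
python3 -m inch '[[0,0,0,0,0,-0.112,0],[0,0,0,0,0,-0.112,0],[18,-12,0,0,0,0,0],[18,-12,0,0,0,0,0],[18,-12,0,0,0,0,0],[18,-12,0,0,0,0,0],[0,0,0,0,0,0,0],[0,0,0,0,0,0,0]]'; python3 - <<'E'
import pickle;from bench import manip
pickle.dump((manip.grab_frame("wrist"),manip.read_state()),open("wa.pkl","wb"))
E
python3 -m inch '[[0,-15,0,0,0,0,0],[0,-15,0,0,0,0,0],[0,-15,0,0,0,0,0],[0,-15,0,0,0,0,0],[0,-15,0,0,0,0,0],[0,0,0,0,0,0,0],[0,0,0,0,0,0,0],[0,0,0,0,0,0,0]]'; python3 - <<'E'
import pickle,cv2,numpy as np;from bench import manip
f=manip.grab_frame("wrist");s=manip.read_state()
pickle.dump((f,s),open("wb.pkl","wb"))
a=pickle.load(open("wa.pkl","rb"))[0]
b=np.hstack([cv2.resize(i["img"][60:290,60:360],None,fx=1.33,fy=1.33,interpolation=2) for i in (a,f)])
a["img"].shape;cv2.imwrite("pics/wab.png",b[...,::-1]);print(b.shape)
E
```

```text
time_s: 2.87
eef_pos: [0.4345, -0.0895, 0.2247]
ee_rot: [0.001, -0.0, 1.0, 0.0]
ft_force: [0.1, 0.5, -0.0]
gripper_width: 0.0008
grip_force: 0.0
time_s: 3.58
eef_pos: [0.4356, -0.1644, 0.2241]
ee_rot: [-0.0, -0.001, 1.0, 0.001]
ft_force: [0.3, 0.1, -0.2]
gripper_width: 0.0005
grip_force: 0.0
(306, 798, 3)
```

View pics/wab.png

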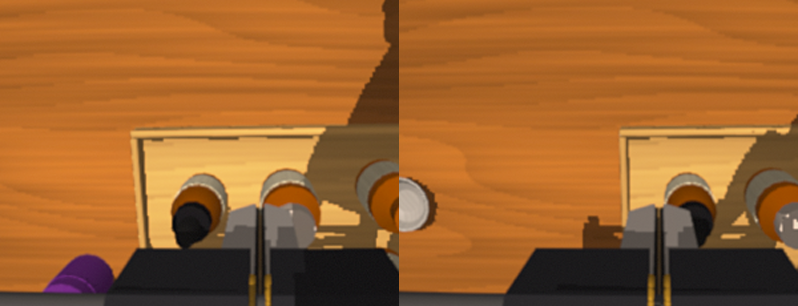

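Image up is world -x, so the fingers hide the bottle from this side. I need to pass beyond the cork in +x to see it.

```bash
python3 -m inch '[[-34,0,0,0,0,0,0],[-34,0,0,0,0,0,0],[-34,0,0,0,0,0,0],[-34,0,0,0,0,0,0],[-34,0,0,0,0,0,0],[-34,0,0,0,0,0,0],[0,0,0,0,0,0,0],[0,0,0,0,0,0,0]]'; python3 - <<'E'
import pickle;from bench import manip
pickle.dump((manip.grab_frame("wrist"),manip.read_state()),open("wa.pkl","wb"))
E
python3 -m inch '[[0,15,0,0,0,0,0],[0,15,0,0,0,0,0],[0,15,0,0,0,0,0],[0,15,0,0,0,0,0],[0,15,0,0,0,0,0],[0,0,0,0,0,0,0],[0,0,0,0,0,0,0],[0,0,0,0,0,0,0]]'; python3 - <<'E'
import pickle,cv2,numpy as np;from bench import manip
f=manip.grab_frame("wrist");s=manip.read_state()
pickle.dump((f,s),open("wb.pkl","wb"))
a=pickle.load(open("wa.pkl","rb"))[0]
b=np.hstack([cv2.resize(i["img"][40:310,60:360],None,fx=1.33,fy=1.33,interpolation=2) for i in (a,f)])
cv2.imwrite("pics/wab2.png",b[...,::-1])
E
```

```text
time_s: 4.3
eef_pos: [0.6403, -0.1641, 0.2229]
ee_rot: [-0.001, -0.001, 1.0, 0.001]
ft_force: [-0.1, -0.3, -0.4]
gripper_width: 0.0005
grip_force: 0.0
time_s: 5.02
eef_pos: [0.6392, -0.0906, 0.2244]
ee_rot: [0.0, -0.0, 1.0, -0.0]
ft_force: [0.6, -0.4, 0.3]
gripper_width: 0.0004
grip_force: 0.0
```

View pics/wab2.png

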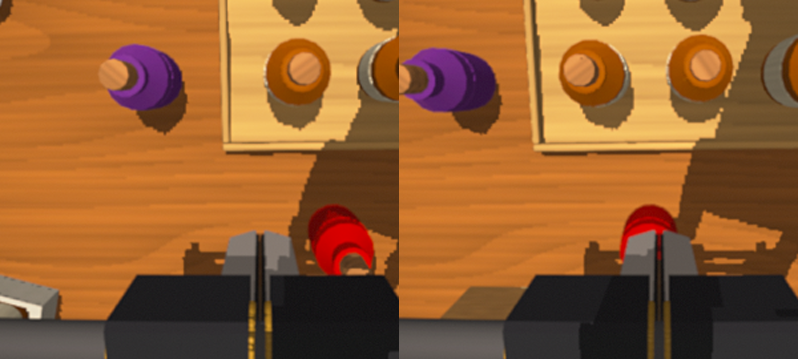

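In the left crop the target cork is at (303,68), which is image pixel (288,91) at y = -0.164. In the right crop it is at (578,70), image pixel (195,92) at y = -0.091. Now I'll segment it and triangulate.

```bash
python3 - <<'E'
from h import *
import pickle
(a,sa),(b,sb)=[pickle.load(open(n,"rb")) for n in("wa.pkl","wb.pkl")]
def cork(f,u,v):
    hsv=cv2.cvtColor(f["img"],cv2.COLOR_RGB2HSV);ref=np.median(hsv[v-2:v+3,u-2:u+3].reshape(-1,3),0)
    m=((hsv[...,1]<ref[1]+35)&(hsv[...,2]>110)).astype(np.uint8)
    w=np.zeros_like(m);cv2.circle(w,(u,v),16,1,-1);m&=w
    n,l,st,c=cv2.connectedComponentsWithStats(m);k=l[v,u];print(ref,st[k]);
    cs=max(cv2.findContours((l==k).astype(np.uint8),0,1)[0],key=cv2.contourArea);ce,r=cv2.minEnclosingCircle(cs)
    print(c[k].round(1),np.round(ce,1),round(r,1));return c[k]
pa=cork(a,288,91);pb=cork(b,195,92);pc=cork(b,60+int((706-399)/1.33),40+int(65/1.33))
p,g=two(ray(a,*pa),ray(b,*pb));print("wrist2",p.round(4),g)
print("onz .115",onz(a,*pa,.115).round(4),onz(b,*pb,.115).round(4),"b:",onz(b,*pc,.102).round(4))
print(sb["eef_pos"], (p-sb["eef_pos"]).round(4))
E
```

```text
[ 14. 167. 216.] [276  79  25  25 483]
[288.4  91.2] [288.  91.] 12.8
[ 14. 166. 218.] [184  81  24  24 462]
[195.3  92.3] [195.9  92.2] 12.7
[ 14. 167. 204.] [279  77  23  24 433]
[290.1  88.8] [290.1  88.8] 11.9
wrist2 [ 0.5605 -0.138   0.1112] 4.051150324643284e-06
onz .115 [ 0.5608 -0.1384  0.115 ] [ 0.5607 -0.1373  0.115 ] b: [ 0.5573 -0.0622  0.102 ]
[ 0.6392851  -0.0909645   0.22431966] [-0.0787 -0.047  -0.1131]
```

All measurements agree on a cork at (0.560, -0.1375) with its top near z 0.114. The shift needed is +79 along tool x and -46 along tool y. After that I'll descend 80 mm to a fingertip height of about 0.125.

```bash
python3 -m inch '[[26.5,-15.5,0,0,0,0,0],[26.5,-15.5,0,0,0,0,0],[26,-15.5,0,0,0,0,0],[0,0,20,0,0,0,0],[0,0,20,0,0,0,0],[0,0,10,0,0,0,0],[0,0,0,0,0,0,0],[0,0,0,0,0,0,0]]'; python3 -m inch '[[0,0,10,0,0,0,0],[0,0,10,0,0,0,0],[0,0,6,0,0,0,0],[0,0,4,0,0,0,0],[0,0,0,0,0,0,0],[0,0,0,0,0,0,0],[0,0,0,0,0,0,0],[0,0,0,0,0,0,0]]'; python3 - <<'E'
from h import *
d=manip.grab_frame("side")["img"][155:245,215:315];s=manip.grab_frame("scene")["img"][140:230,180:280]
cv2.imwrite("pics/above.png",np.hstack([cv2.resize(i,(400,360),interpolation=2) for i in (d,s)])[...,::-1])
print(manip.read_state()["eef_pos"])
E
```

```text
time_s: 5.73
eef_pos: [0.5603, -0.1375, 0.1739]
ee_rot: [-0.0, 0.0, 1.0, 0.0]
ft_force: [0.2, 0.5, 0.2]
gripper_width: 0.0007
grip_force: 0.0
time_s: 6.4
eef_pos: [0.5606, -0.1372, 0.1447]
ee_rot: [0.0, -0.0, 1.0, -0.0]
ft_force: [-1.1, 0.0, -0.3]
gripper_width: 0.0005
grip_force: 0.0
[ 0.56048358 -0.13715992  0.14465479]
```

View pics/above.png

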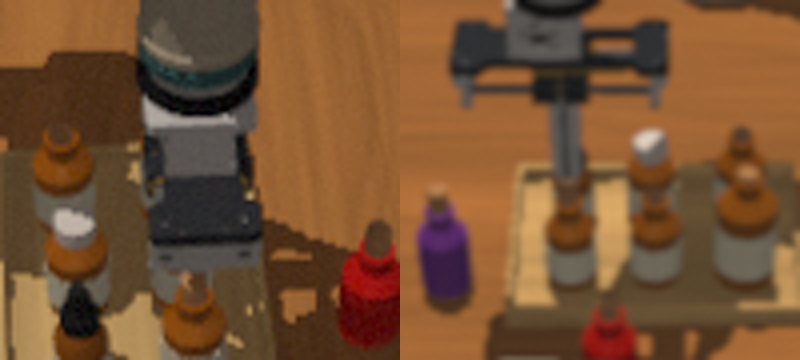

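The scene view shows the shut fingers at (565,175), directly above the target's cork at (570,190), and everything else is clear. I'll press slowly while watching the force.

```bash
python3 -m inch '[[0,0,2,0,0,0,0],[0,0,2,0,0,0,0],[0,0,2,0,0,0,0],[0,0,1,0,0,0,0],[0,0,1,0,0,0,0],[0,0,1,0,0,0,0],[0,0,1,0,0,0,0],[0,0,1,0,0,0,0]]'; python3 -m inch '[[0,0,1,0,0,0,0],[0,0,1,0,0,0,0],[0,0,1,0,0,0,0],[0,0,1,0,0,0,0],[0,0,0,0,0,0,0],[0,0,0,0,0,0,0],[0,0,0,0,0,0,0],[0,0,0,0,0,0,0]]'
```

```text
time_s: 7.17
eef_pos: [0.5603, -0.1371, 0.1332]
ee_rot: [0.0, -0.0, 1.0, 0.0]
ft_force: [-0.5, 0.8, 3.4]
gripper_width: 0.0001
grip_force: 2.0
time_s: 7.83
eef_pos: [0.5603, -0.1371, 0.1293]
ee_rot: [0.0, -0.0, 1.0, 0.0]
ft_force: [-0.1, 0.8, 4.1]
gripper_width: 0.0004
grip_force: 1.9
```

The fingers are on the cork and it is sliding at about 4 N. I'll continue.

```bash
python3 -m inch '[[0,0,1,0,0,0,0],[0,0,1,0,0,0,0],[0,0,1,0,0,0,0],[0,0,1,0,0,0,0],[0,0,1,0,0,0,0],[0,0,0.5,0,0,0,0],[0,0,0.5,0,0,0,0],[0,0,0,0,0,0,0]]'; python3 -m inch '[[0,0,0.3,0,0,0,0],[0,0,0.3,0,0,0,0],[0,0,0.2,0,0,0,0],[0,0,0.2,0,0,0,0],[0,0,0,0,0,0,0],[0,0,0,0,0,0,0],[0,0,0,0,0,0,0],[0,0,0,0,0,0,0]]'
```

```text
time_s: 8.5
eef_pos: [0.5603, -0.1371, 0.1231]
ee_rot: [-0.0, -0.0, 1.0, 0.0]
ft_force: [-0.6, 0.2, 2.6]
gripper_width: 0.0006
grip_force: 1.4
time_s: 9.17
eef_pos: [0.5603, -0.1371, 0.1222]
ee_rot: [0.0, -0.0, 1.0, 0.0]
ft_force: [-0.2, 0.5, 3.2]
gripper_width: 0.0004
grip_force: 1.8
```

```bash
python3 -m inch '[[0,0,0.3,0,0,0,0],[0,0,0.3,0,0,0,0],[0,0,0.2,0,0,0,0],[0,0,0.2,0,0,0,0],[0,0,0,0,0,0,0],[0,0,0,0,0,0,0],[0,0,0,0,0,0,0],[0,0,0,0,0,0,0]]'
```

```text
time_s: 9.83
eef_pos: [0.5603, -0.1371, 0.1212]
ee_rot: [0.0, -0.0, 1.0, 0.0]
ft_force: [-0.1, -0.9, 3.2]
gripper_width: 0.0007
grip_force: 1.7
```

```bash
python3 -m inch '[[0,0,0.2,0,0,0,0],[0,0,0.2,0,0,0,0],[0,0,0.2,0,0,0,0],[0,0,0,0,0,0,0],[0,0,0,0,0,0,0],[0,0,0,0,0,0,0],[0,0,0,0,0,0,0],[0,0,0,0,0,0,0]]'
```

```text
time_s: 10.5
eef_pos: [0.5603, -0.1371, 0.1211]
ee_rot: [0.0, -0.0, 1.0, -0.0]
ft_force: [-0.2, 0.4, 5.5]
gripper_width: 0.0001
grip_force: 2.9
```

The force is rising with no further travel, at a tip height of 0.102, which is the expected home height. One more small nudge will confirm the stop.

```bash
python3 -m inch '[[0,0,0.2,0,0,0,0],[0,0,0.2,0,0,0,0],[0,0,0,0,0,0,0],[0,0,0,0,0,0,0],[0,0,0,0,0,0,0],[0,0,0,0,0,0,0],[0,0,0,0,0,0,0],[0,0,0,0,0,0,0]]'
```

```text
time_s: 11.17
eef_pos: [0.5603, -0.1371, 0.121]
ee_rot: [0.0, -0.0, 1.0, -0.0]
ft_force: [-0.9, 0.2, 8.4]
gripper_width: 0.0003
grip_force: 3.8
```

The hard stop is confirmed at 8 N. I'll withdraw straight up about 110 mm, then move forward in x so the bottle can be checked.

```bash
python3 -m inch '[[0,0,-1,0,0,0,0],[0,0,-4,0,0,0,0],[0,0,-10,0,0,0,0],[0,0,-20,0,0,0,0],[0,0,-25,0,0,0,0],[0,0,-25,0,0,0,0],[0,0,-25,0,0,0,0],[0,0,0,0,0,0,0]]'; python3 -m inch '[[-27,0,0,0,0,0,0],[-27,0,0,0,0,0,0],[-26,0,0,0,0,0,0],[0,0,0,0,0,0,0],[0,0,0,0,0,0,0],[0,0,0,0,0,0,0],[0,0,0,0,0,0,0],[0,0,0,0,0,0,0]]'; python3 - <<'E'
from h import *
d=manip.grab_frame("wrist");s=manip.grab_frame("scene")["img"][150:240,180:280]
cv2.imwrite("pics/end.png",np.hstack([cv2.resize(i,(400,360),interpolation=2) for i in (d["img"][20:290,100:400],s)])[...,::-1])
print(manip.read_state()["eef_pos"],manip.read_state()["time_s"])
E
```

```text
time_s: 11.83
eef_pos: [0.5629, -0.1381, 0.2359]
ee_rot: [0.005, -0.0, 1.0, -0.002]
ft_force: [0.6, -0.2, 1.0]
gripper_width: 0.0006
grip_force: 0.0
time_s: 12.5
eef_pos: [0.6392, -0.137, 0.2304]
ee_rot: [-0.0, 0.0, 1.0, 0.0]
ft_force: [-0.6, -0.6, -0.7]
gripper_width: 0.0009
grip_force: 0.0
[ 0.63948091 -0.13712411  0.23061102] 12.6
```

View pics/end.png

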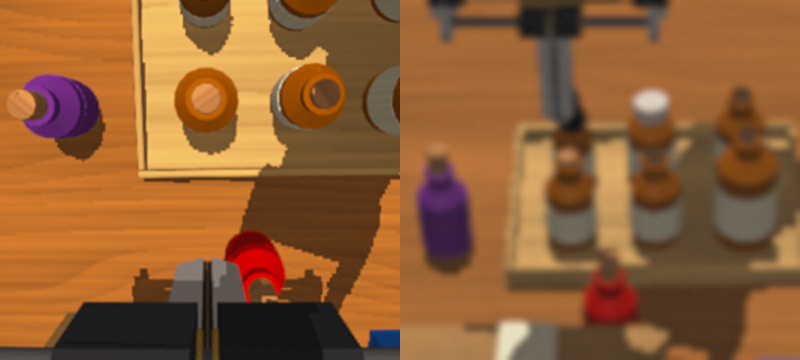

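The wrist crop shows the bottle upright in its place, with the cork at (206,98). In the scene crop its cork at (568,158) now shows as little as its neighbour's at (655,160). The hand is clear, so I'm handing in.

```bash
python3 -c "
from bench import manip
print(manip.job_done())"
```

```text
the job is handed in; nothing more can be done
None
```

I pressed the high cork down to its hard stop (last reading about 8 N), left its bottle standing in place, drew the hand well clear, and handed the job in at about 12.6 s; the hand-in gave no verdict.

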